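# Load the sprung supply caddy, tallest at the back

### The arm

A 7-joint arm with a two-finger parallel gripper is mounted at the origin on the work surface. World frame = base frame: x ahead of the robot, y to its left, z up, the work surface at z = 0. Lengths are in m, angles in degrees, forces in N, time in s.
With the tool pointing down it reaches from about 0.4 to 0.85 m from the base axis. Payload 10.4 kg.
Tool frame: the origin (TCP) lies at the very end of the fingers, on their centre line; the grasp point (between the pads) lies 19 mm behind it; z points along the fingers, y is the direction in which the jaws open and shut (so a half turn about z gives the same grasp; the last joint's range is limited). The gripper opens to 87 mm and grips with 3 to 60 N. Pads are 19 mm wide; open, the fingers measure 117 mm over their backs; the gripper's body (75 mm by 190 mm) begins 51 mm behind the grasp point.
Start: joints at [70.841, 19.034, -3.707, 83.658, 1.238, 77.344, -5.071], TCP at [0.192, -0.595, 0.223] pointing down, gripper open.
Joint ranges: [-148.97, 148.97], [-28.65, 121.19], [-84.17, 76.75], [9.2, 138.47], [-72.65, 252.65], [3.7, 117.97], [-149.18, 149.18]. Speed limits (degrees/s): [127.2, 127.2, 159.86, 159.86, 180, 180, 180].

### API

Orientations are given as a 3x3 rotation matrix whose columns are the frame's x, y, z axes.
In Python, from rig import status, read_camera, close_job gives the robot as it stands. The module is installed in compiled form; this text tells all that it offers.
- The arm moves only by the tool play_rows, never from a script. Its argument "commands" is a list of rows, each a list of 4 numbers: the shift along the tool's x, y, z in cm, then the turn about the tool's z in rad. In form: [[dx, dy, dz, turn], ...]. A call has 1 to 10 rows; each row shifts and turns the commanded pose from where the row before left it, along the tool's axes as they then stand; what a row does not reach is not made up. A row lasts 1/12 s, in which the tool goes at most 41.7 mm and 7.16 degrees, less where a joint would pass 70% of its speed; a pose out of reach is approached as far as the arm can. A call is refused whole if a number of a shift passes 4.17 or a number of a turn 0.125, either way. A call with a gripper value outside its range is refused whole. "claw" is the finger opening in cm, from 0 to 8.7, set as the call begins (left out, the last holds). The fingers move at their own pace and stop on an object; "grip_force" is the grip in N (left out, the last holds). Time passes only in rows, so rows that do not move let the fingers close. It gives the time, the measured TCP pose, the force and the opening at its end, in the units of the state.
- status.get_obs(): the state, without advancing time (a new reading comes with each control period).
- read_camera(name): name is "side" or "top"; returns a dict with "pixels" (400x640x3 uint8, red, green, blue), "camera_matrix" (3x3 intrinsics, pixels), "world_from_camera" (4x4, takes a point from camera to world coordinates). Camera axes: x right, y up, looking along -z (the intrinsics and any distortion apply to the point x, -y, -z); pixel columns grow to the right and rows downward; lengths in m; the calibration is good to about 2 mm. A picture is of the moment at which its call begins. There is no depth.
- close_job(): hands the job in, once; it reports no verdict.
The state is a dict: "time_s": time; "joint_positions": joint angles; "qvel": joint speeds; "tau": joint torques, N m; "eef_pos": TCP position; "eef_rot": TCP orientation; "contact_force": force on the tool from outside, world axes, zero at the start; "ft_torque": the same for the moment, N m; "finger_gap": finger opening in m.
Only numpy, scipy, OpenCV 4.12 (cv2) and the standard library are available. Lean on these libraries where they do the work, as an engineer would, in place of code of your own. Each camera call takes 0.05 s, during which the arm holds its last target. There are 200 camera calls.

### The job

Load the three supplies into the spring-backed caddy in one upright row: first the tall can at the back, then the tub in the middle, last the short jar in front. The row is longer than the free lane, so press it back against the spring plate until the jar drops in fully behind the front lip and the spring clamps all three, standing flat on the caddy's floor. Knock none of them over, and leave the mug, stapler and calculator where they are.

Things in the scene. Friction and masses are not known exactly. Their poses are not given: they have to be found in the camera images.
- can_mid (a point): Centre (half-way up, 100 mm above its underside) of the tall can: loose upright aluminium can with a white cap, 200 mm tall; body 58 mm in diameter for the lower 180 mm, cap 52 mm in diameter above; about 0.3 kg. z is its axis, up.
- tub_mid (a point): Centre (half-way up, 67.5 mm above its underside) of the tub: loose upright white round tub with a grey lid, 135 mm tall; body 60 mm in diameter for the lower 115 mm, lid 56 mm in diameter; about 0.25 kg. z is its axis, up.
- jar_mid (a point): Centre (half-way up, 37.5 mm above its underside) of the short jar: loose upright grey round jar with a black lid, 75 mm tall; body 60 mm in diameter for the lower 66 mm, lid 56 mm in diameter; about 0.2 kg. z is its axis, up.
- lane (a point): Point on the lane's middle line, on the floor (6 mm above the desk) of the caddy: a grey metal tray fixed to the desk, 280 x 86 mm. x runs along the lane from the front lip, near the robot, to the spring plate; y left; z up. Lane 74 mm wide between walls 12 mm high above the floor. Loaded centres: jar about x = -55 mm, tub 5, can 64.
- lip (a point): Top centre of the front lip's inner face, at x = -85 mm from lane: a tab 56 mm wide, 6 mm thick, 30 mm high above the caddy's floor, at the robot's end of the lane. The free lane from lip to plate is 162 mm long, the row of three 178 mm.
- plate (a point): Middle of the spring plate's front face (moves with it): an upright aluminium plate, 60 mm wide, top 106 mm above the caddy's floor, at x = +77 mm from lane when free. With the row loaded it ends about 16 mm farther back. Behind it, from x = 159 mm, is a fixed back wall 100 mm high.
- follower (a joint): Travel of the sprung aluminium plate at the back of the caddy, m: 0 free (forward), grows as it is pressed back (towards the lane's +x), hard stop at 0.034. It springs forward by itself: about 4.5 N at 0, 7 N at 0.016, 9.5 N at 0.034. Rubbing on floor and walls adds a few N when the row is pressed back.
- mug: White mug, 80 mm in diameter, 95 mm tall, standing on the desk; a bystander. Origin at the centre of its underside.
- stapler: Grey stapler, 150 x 36 x 56 mm, lying on the desk; a bystander. Origin at the centre of its underside, x along it.
- calculator: Grey desk calculator, 150 x 80 x 20 mm, lying on the desk; a bystander. Origin at the centre of its underside, x along it.
There are look-alikes about, which are no part of the job. What is shaped like the part that bears tub_mid but blue or brown is not meant.

How it is judged (in metres and radians):
On the way, in this order (a step that is already met when the one before it is completed fails the run):
1. the tall can stands in the back half of the lane, the tub and jar not yet in the lane (x of can_mid in the frame of lane between 0 and 0.085 m and y of can_mid in the frame of lane between -0.012 and 0.012 m and z of can_mid in the frame of lane between 0.094 and 0.106 m and angle between can_mid's own z axis and vertical below 0.12 rad and horizontal distance between each of tub_mid, jar_mid and lane above 0.12 m), for 0.2 s.
2. the tub stands in the lane in front of the can, the jar not yet in the lane (x of can_mid in the frame of lane between 0 and 0.085 m and y of can_mid in the frame of lane between -0.012 and 0.012 m and z of can_mid in the frame of lane between 0.094 and 0.106 m and angle between each of can_mid, tub_mid's own z axis and vertical below 0.12 rad and x of tub_mid in the frame of lane between -0.06 and 0.03 m and y of tub_mid in the frame of lane between -0.012 and 0.012 m and z of tub_mid in the frame of lane between 0.0615 and 0.0735 m and horizontal distance between jar_mid and lane above 0.12 m), for 0.2 s.
3. the jar stands in the lane behind the lip with the spring plate pressed back (x of jar_mid in the frame of lane between -0.063 and -0.035 m and y of jar_mid in the frame of lane between -0.012 and 0.012 m and z of jar_mid in the frame of lane between 0.0315 and 0.0435 m and angle between jar_mid's own z axis and vertical below 0.12 rad and value of joint follower above 0.01 m), for 0.2 s.
At the end, for the whole second after the job is handed in: Can at the back, tub in the middle, jar in front behind the lip, all at rest in the lane (centres within 12 mm of its middle line), standing on its floor (height within 6 mm, lean under 7 degrees), the spring plate held 11 to 21 mm back by the row; the robot lets go (x of can_mid in the frame of lane between 0.05 and 0.085 m and y of can_mid in the frame of lane between -0.012 and 0.012 m and z of can_mid in the frame of lane between 0.094 and 0.106 m and angle between each of can_mid, tub_mid, jar_mid's own z axis and vertical below 0.12 rad and x of tub_mid in the frame of lane between -0.008 and 0.02 m and y of tub_mid in the frame of lane between -0.012 and 0.012 m and z of tub_mid in the frame of lane between 0.0615 and 0.0735 m and x of jar_mid in the frame of lane between -0.063 and -0.045 m and y of jar_mid in the frame of lane between -0.012 and 0.012 m and z of jar_mid in the frame of lane between 0.0315 and 0.0435 m and value of joint follower between 0.011 and 0.021 m and linear speed of each of can, tub, jar below 0.02 m/s); the robot touches nothing.
It fails at once if the can, tub or jar is knocked over (leans more than 35 degrees) (angle between any of can_mid, tub_mid, jar_mid's own z axis and vertical above 0.61 rad).
It fails at once if the mug is shoved more than 20 mm (distance of mug from where it was at the start of the episode above 0.02 m).
It fails at once if the stapler is shoved more than 20 mm (distance of stapler from where it was at the start of the episode above 0.02 m).
It fails at once if the calculator is shoved more than 20 mm (distance of calculator from where it was at the start of the episode above 0.02 m).
It also fails if it takes over 69 s, if anything falls off the work surface, if the arm or the gripper's body presses on something with over 40 N, if the wrist force passes 120 N, or if a joint passes its speed limit or range.

## Working session

There is one attempt and no reset: what is moved stays moved. The work goes in short steps, Python scripts to look and compute and a tool call to move; the robot and the scene stay as the last step left them, time stands still between calls to the robot, and variables do not carry over. Pictures are saved under pics/ and viewed, about 8 in all and at most 12, crops included, and the job is handed in when it is done.

Besides the shell and the picture viewer there is one more tool, called after "Call:" as name([rows], argument=value, ...), one row to a line, values as JSON. play_rows: Moves the arm, as the interface text tells. Its arguments: {"type":"object","properties":{"commands":{"type":"array","items":{"type":"array","items":{"type":"number"}}},"claw":{"type":"number"},"grip_force":{"type":"number"}},"required":["commands"]}

```bash
mkdir -p pics
cat > h.py <<'E'
import numpy as np,cv2
from rig import status,read_camera,close_job
def snap(n,f):
    c=read_camera(n);cv2.imwrite(f'pics/{f}.png',c['pixels'][:,:,::-1]);np.savez(f'pics/{f}.npz',K=c['camera_matrix'],T=c['world_from_camera'],im=c['pixels']);return c
def load(f):
    return np.load(f'pics/{f}.npz')
def back(f,u,v,z):
    d=load(f);K,T=d['K'],d['T'];r=np.linalg.inv(K)@[u,v,1];r=T[:3,:3]@[r[0],-r[1],-r[2]];o=T[:3,3];return o+r*(z-o[2])/r[2]
def proj(f,P):
    d=load(f);K,T=d['K'],d['T'];p=np.linalg.inv(T)@np.r_[P,1];q=K@[p[0],-p[1],-p[2]];return q[:2]/q[2]
E
python3 - <<'E'
from h import *
for n in('top','side'):
    c=snap(n,n+'0');print(c['camera_matrix'].round(1).tolist(),c['world_from_camera'].round(3).tolist(),[k for k in c])
print({k:np.round(v,3).tolist() for k,v in status.get_obs().items()})
a=cv2.imread('pics/top0.png')
E
```

```text
[[492.0, 0.0, 316.0], [0.0, 492.0, 200.2], [0.0, 0.0, 1.0]] [[-0.014, 0.998, -0.058, 0.393], [-1.0, -0.015, -0.018, 0.008], [-0.019, 0.058, 0.998, 1.347], [0.0, 0.0, 0.0, 1.0]] ['pixels', 'camera_matrix', 'world_from_camera']
[[455.4, 0.0, 318.6], [0.0, 455.4, 201.6], [0.0, 0.0, 1.0]] [[-0.927, 0.285, -0.243, 0.169], [-0.374, -0.724, 0.579, 0.746], [-0.011, 0.628, 0.778, 1.054], [0.0, 0.0, 0.0, 1.0]] ['pixels', 'camera_matrix', 'world_from_camera']
{'time_s': 0.1, 'joint_positions': [70.841, 19.067, -3.707, 83.699, 1.238, 77.346, -5.071], 'qvel': [0.019, -0.154, -0.087, -0.098, -0.05, 0.037, -0.023], 'tau': [0.0, -62.454, 0.024, -39.072, -0.062, 0.037, 0.0], 'eef_pos': [0.192, -0.595, 0.222], 'eef_rot': [[0.952, 0.307, -0.0], [0.307, -0.952, 0.001], [-0.0, -0.001, -1.0]], 'contact_force': [-0.0, -0.073, -0.01], 'ft_torque': [-0.002, 0.094, 0.01], 'finger_gap': 0.087}
```

View pics/top0.png

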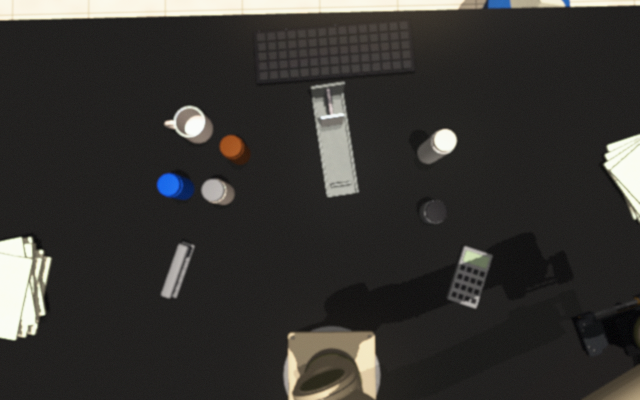

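View pics/side0.png

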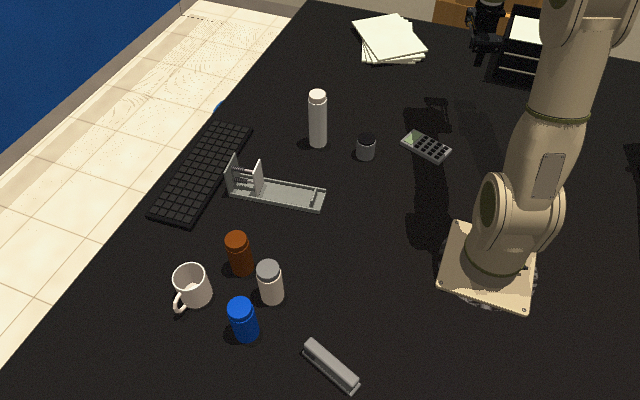

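The overview shows three tub-shaped objects in the top view: blue (172,186), brown (232,148), and white with a grey lid (216,190). The white one fits tub_mid. The can is at (443,141), the jar at (433,211) and the caddy runs from (343,193) to (327,85). One enlarged montage should confirm this and give me pixels for measuring.

Run:
```python
from h import *
a=cv2.imread('pics/top0.png');s=cv2.imread('pics/side0.png')
g=lambda a,x,y,w,h,k:cv2.resize(a[y:y+h,x:x+w],None,fx=k,fy=k,interpolation=cv2.INTER_CUBIC)
# tiles: each 265x300
A=g(a,150,120,100,100,4); B=g(a,400,120,100,100,4)
C=g(a,303,75,66,133,4)[:, :]
row=np.hstack([cv2.resize(A,(400,400)),cv2.resize(B,(400,400))])
C=cv2.rotate(C,cv2.ROTATE_90_CLOCKWISE)[:200]
C=cv2.resize(cv2.rotate(a[75:208,300:370],cv2.ROTATE_90_CLOCKWISE),None,fx=2.8,fy=2.8,interpolation=cv2.INTER_CUBIC)
D=np.zeros((C.shape[0],800,3),np.uint8);D[:,:C.shape[1]]=C
S=g(s,215,140,120,80,3.5);S=S[:C.shape[0]];D[:S.shape[0],C.shape[1]:C.shape[1]+S.shape[1]]=S[:,:800-C.shape[1]]
o=np.vstack([row,D]);print(o.shape,C.shape);cv2.imwrite('pics/m1.png',o)
```

```text
(596, 800, 3) (196, 372, 3)
```

View pics/m1.png

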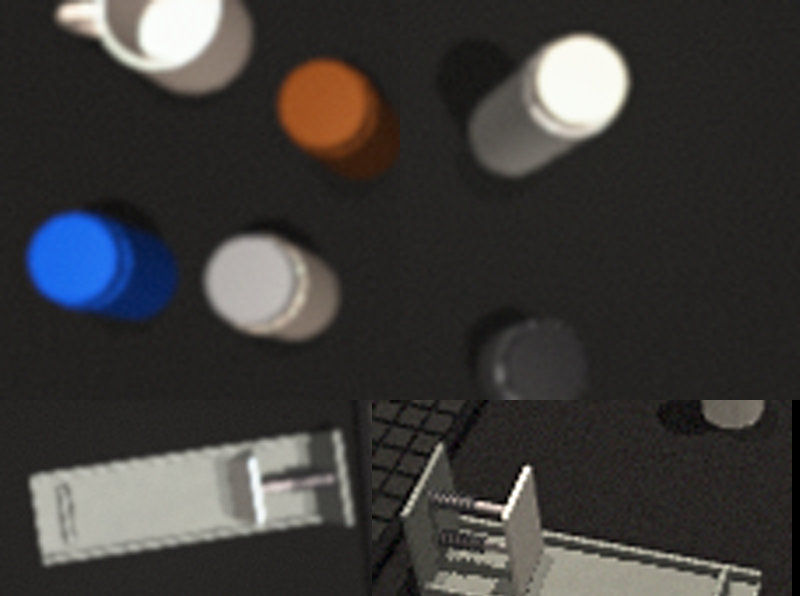

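The crop confirms the white, grey-lidded tub at (213,190), with blue at (169,185) and brown at (231,146). Can cap is at (445.4,139.7), jar lid at (435,209.6) and the caddy's front corners at about (327,196) and (359,192). Next I back-project and overlay a model to check.

```bash
cat > ov.py <<'E'
from h import *
def circ(c,r,z): 
    t=np.linspace(0,2*np.pi,60);return [(c[0]+r*np.cos(x),c[1]+r*np.sin(x),z) for x in t]
def draw(f,objs,lane,th,k,win):
    im=load(f)['im'][:,:,::-1];x,y,w,h=win
    im=cv2.resize(np.ascontiguousarray(im[y:y+h,x:x+w]),None,fx=k,fy=k,interpolation=cv2.INTER_CUBIC)
    def pl(P,col):
        q=np.array([((proj(f,p)-[x,y]+.5)*k-.5) for p in P]);cv2.polylines(im,[np.round(q*8).astype(int)],False,col,1,cv2.LINE_AA,3)
    for c,r1,h1,r2,h2 in objs:
        pl(circ(c,r1,0),(0,255,0));pl(circ(c,r1,h1),(0,255,255));pl(circ(c,r2,h2),(0,0,255))
    ux=np.array([np.cos(th),np.sin(th)]);uy=np.array([-ux[1],ux[0]])
    L=lambda a,b,z:(*(lane+a*ux+b*uy),z)
    pl([L(-.115,-.043,.018),L(.165,-.043,.018),L(.165,.043,.018),L(-.115,.043,.018),L(-.115,-.043,.018)],(0,255,0))
    pl([L(-.085,-.028,.036),L(-.085,.028,.036)],(0,0,255))
    pl([L(.077,-.03,.112),L(.077,.03,.112)],(0,0,255))
    return im
E
cat > m.py <<'E'
from ov import *
can=back('top0',445.4,139.7,.2);tub=back('top0',212.6,189.9,.135);jar=back('top0',435.1,209.6,.075)
print('can',can,'tub',tub,'jar',jar)
f1=back('top0',326.4,196,.018);f2=back('top0',358.5,191.3,.018)
b1=back('top0',300+(437-400)/2.8,75+132-300/2.8,.018);b2=back('top0',300+(532-400)/2.8,75+132-300/2.8,.018)
print(f1,f2,b1,b2,np.linalg.norm(f1-f2))
t=[np.arctan2(*(b-f)[[1,0]]) for b,f in((b1,f1),(b2,f2))]+[np.arctan2(*(f1-f2)[[1,0]])-np.pi/2];print(np.degrees(t))
th=np.mean(t[:2]);m=(f1+f2)[:2]/2;lane=m+.115*np.array([np.cos(th),np.sin(th)]);print('lane',lane,np.degrees(th))
o=[(can,.029,.18,.026,.2),(tub,.03,.115,.028,.135),(jar,.03,.066,.028,.075)]
A=draw('top0',o,lane,th,4,(300,75,75,130))
B=draw('top0',o,lane,th,4,(405,125,60,100))
C=draw('top0',o,lane,th,4,(195,160,50,50))
D=draw('side0',o,lane,th,4,(220,85,170,130));D2=draw('side0',o,lane,th,4,(245,250,50,60))
W=np.zeros((600,800,3),np.uint8)
def put(I,x,y):
    I=I[:600-y,:800-x];W[y:y+I.shape[0],x:x+I.shape[1]]=I
put(A[:,:],0,0);put(cv2.resize(D,None,fx=.73,fy=.73),300,0);put(B[:220],300,380);put(C,540,390);put(D2[:,:],745,390);cv2.imwrite('pics/m2.png',W)
E
python3 m.py
```

```text
can [ 0.59668885 -0.27626674  0.2       ] tub [0.49293433 0.28579944 0.135     ] jar [ 0.43792248 -0.27547026  0.075     ]
[0.48117747 0.00355366 0.018     ] [ 0.49255648 -0.08340154  0.018     ] [0.74553    0.03553711 0.018     ] [ 0.74373232 -0.05724893  0.018     ] 0.0876965729758321
[6.8985641  5.94425957 7.45539926]
lane [ 0.60114549 -0.02706231] 6.421411837653194
```

View pics/m2.png

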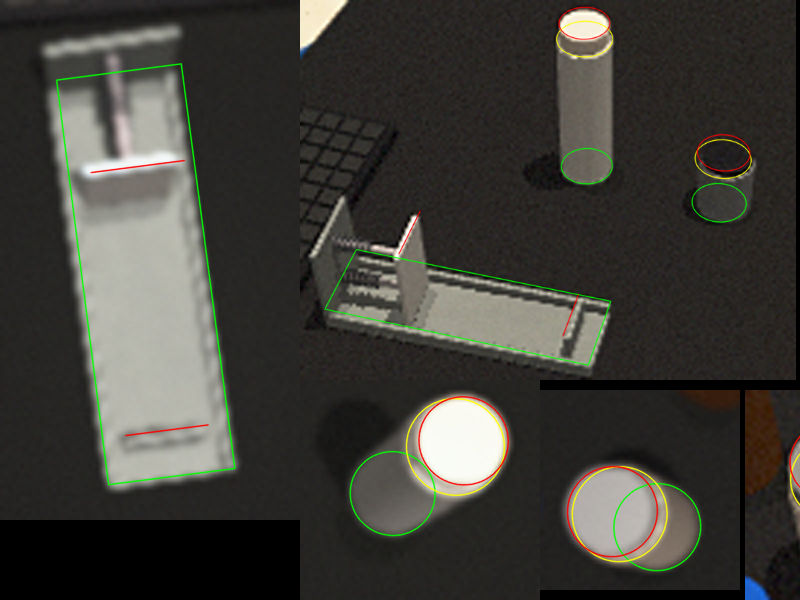

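```bash
cat > m3.py <<'E'
from ov import *
from scipy.optimize import minimize
from scipy.ndimage import map_coordinates
G={f:cv2.GaussianBlur(load(f)['im'].mean(2),(0,0),.7) for f in('top0','side0')}
def samp(f,P): 
    q=np.array([proj(f,p) for p in P]);return map_coordinates(G[f],[q[:,1],q[:,0]],order=1)
def cost(p):
    ux=np.array([np.cos(p[2]),np.sin(p[2])]);uy=np.array([-ux[1],ux[0]]);L=lambda a,b:(*(p[:2]+a*ux+b*uy),.018)
    s=0;e=.004
    for f in G:
        xs=np.linspace(-.11,.05,30)
        for sg in(1,-1): s+=np.mean(samp(f,[L(x,sg*(.043-e)) for x in xs])-samp(f,[L(x,sg*(.043+e)) for x in xs])) if (f=='top0' or sg>-2) else 0
        ys=np.linspace(-.038,.038,15);s+=np.mean(samp(f,[L(-.115+e,y) for y in ys])-samp(f,[L(-.115-e,y) for y in ys]))
    return -s
r=min((minimize(cost,[.600,-.024+d,np.radians(7)+a],method='Nelder-Mead',options=dict(initial_simplex=[[.600,-.024+d,.122+a],[.604,-.024+d,.122+a],[.6,-.02+d,.122+a],[.6,-.024+d,.14+a]])) for d in(-.003,0,.003) for a in (-.01,.01)),key=lambda r:r.fun)
print(r.x,np.degrees(r.x[2]),r.fun)
lane,th=r.x[:2],r.x[2]
jar=np.array([.438,-.2755])
o=[(jar,.03,.066,.028,.075)]
W=np.zeros((600,800,3),np.uint8)
br=lambda I:np.clip(I.astype(float)*2,0,255).astype(np.uint8)
A=draw('top0',o,lane,th,4,(300,75,75,130));W[:520,:300]=A
W[:300,300:600]=br(draw('top0',o,lane,th,6,(410,185,50,50)));W[300:600,300:600]=br(draw('side0',o,lane,th,6,(340,120,50,50)))
W[:300,600:800]=draw('side0',o,lane,th,2,(225,140,100,150));cv2.imwrite('pics/m3.png',W)
E
python3 m3.py
```

```text
[ 0.59755507 -0.02390724  0.1353608 ] 7.755602693313673 -536.5811089018921
```

View pics/m3.png

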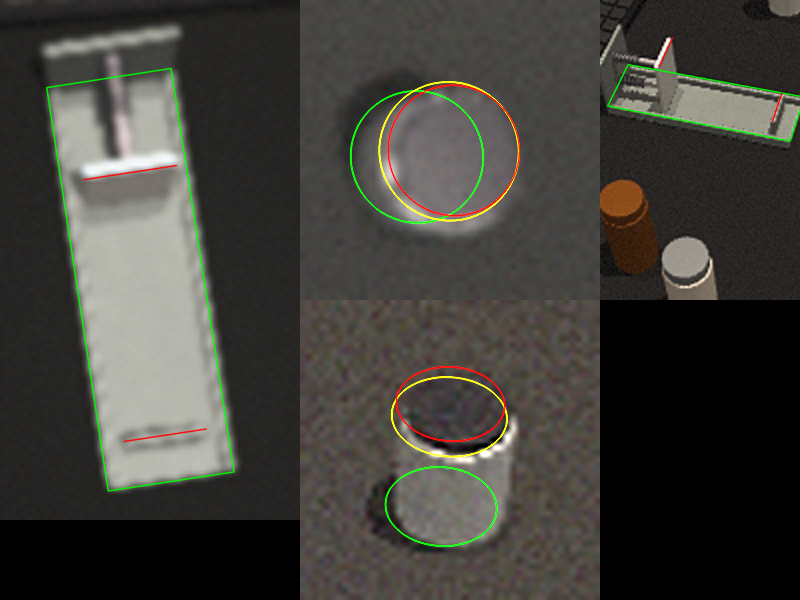

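The caddy overlay fits within about 3 mm, so I take lane ≈ (0.599,-0.024) at 7.5°. The jar needs shifting about 5 mm nearer the robot, to (0.433,-0.275). Now moving above the can.

Call:
play_rows([
  [0,0,-2,0.09],
  [0,0,-2,0.09],
  [2.2,-1.3,0,0],
  [2.2,-1.3,0,0],
  [2.2,-1.3,0,0],
  [2.2,-1.3,0,0],
  [2.2,-1.3,0,0],
  [2.2,-1.3,0,0],
  [2.2,-1.3,0,0],
  [2.2,-1.3,0,0],
], claw=8.7, grip_force=30)

```text
time_s: 0.93
eef_pos: [0.3533, -0.4676, 0.2622]
eef_rot: [[0.991, 0.131, -0.0], [0.131, -0.991, 0.0], [-0.0, -0.0, -1.0]]
contact_force: [1.6, -0.6, -0.4]
finger_gap: 0.087
```

Call:
play_rows([
  [2.2,-1.3,0,0],
  [2.2,-1.3,0,0],
  [2.2,-1.3,0,0],
  [2.2,-1.3,0,0],
  [2.2,-1.3,0,0],
  [2.2,-1.3,0,0],
  [2.2,-1.3,0,0],
  [2.2,-1.3,0,0],
  [2.2,-1.3,0,0],
  [2.2,-1.3,0,0],
])

```text
time_s: 1.77
eef_pos: [0.5542, -0.31, 0.2621]
eef_rot: [[0.991, 0.131, -0.001], [0.131, -0.991, 0.0], [-0.001, -0.0, -1.0]]
contact_force: [1.2, -0.4, -0.8]
finger_gap: 0.087
```

```bash
cat > go.py <<'E'
import sys;from h import *
x,y,z,hd=map(float,sys.argv[1:5]);o=status.get_obs();R=o['eef_rot'];p=o['eef_pos']
h=np.degrees(np.arctan2(R[1,0],R[0,0]));t=np.radians(h-hd)
c,s=np.cos(np.radians(hd)),np.sin(np.radians(hd));d=(np.array([x,y,z])-p)*100
print('t',o['time_s'],'pos',np.round(p,4),'hd',round(h,2),'turn rad',round(t,3),'then tool d cm',np.round([d[0]*c+d[1]*s,d[0]*s-d[1]*c,-d[2]],2),'F',np.round(o['contact_force'],1),'gap',o['finger_gap'],'tilt',np.round(R[:,2],3))
E
python3 go.py .597 -.276 .141 7.5; python3 -c "
from h import *
print(back('top0',169,185,.135),back('top0',231,146,.135))"
```

```text
t 1.7667 pos [ 0.5542 -0.31    0.2621] hd 7.54 turn rad 0.001 then tool d cm [ 4.68 -2.81 12.11] F [ 1.2 -0.4 -0.8] gap 0.08697079214997555 tilt [-0.001  0.    -1.   ]
[0.50687456 0.39458572 0.135     ] [0.60189563 0.23954961 0.135     ]
```

Call:
play_rows([
  [2.3,-1.4,0,0],
  [2.3,-1.4,0,0],
  [0,0,0,0],
  [0,0,0,0],
])

```text
time_s: 2.1
eef_pos: [0.5963, -0.2752, 0.2617]
eef_rot: [[0.991, 0.135, -0.001], [0.135, -0.991, 0.001], [-0.001, -0.001, -1.0]]
contact_force: [0.1, -0.4, -0.5]
finger_gap: 0.0874
```

```bash
python3 go.py .597 -.276 .141 7.5; python3 -c "
from h import *
snap('side','s1');c=snap('top','t1')
a=cv2.imread('pics/s1.png')[60:210,240:400];b=cv2.imread('pics/t1.png')[100:250,380:540]
cv2.imwrite('pics/s1c.png',np.hstack([cv2.resize(a,None,fx=2.5,fy=2.5),cv2.resize(b,None,fx=2.5,fy=2.5)]))"
```

```text
t 2.1 pos [ 0.5963 -0.2752  0.2617] hd 7.74 turn rad 0.004 then tool d cm [ 0.06  0.09 12.07] F [ 0.1 -0.4 -0.5] gap 0.08744081607118458 tilt [-0.001  0.001 -1.   ]
```

View pics/s1c.png

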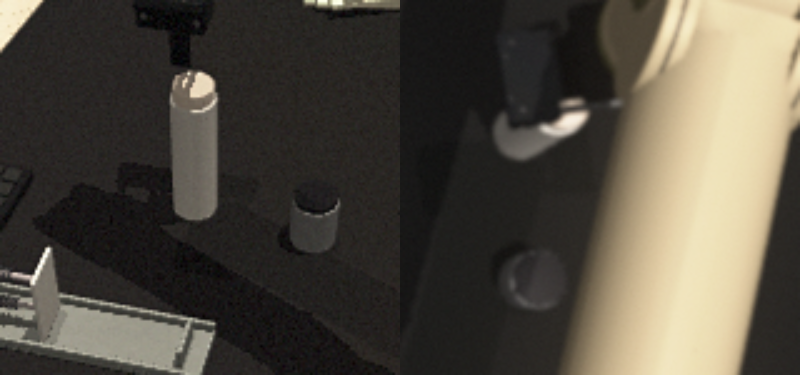

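The fingers straddle the cap at side-crop (195,75). Descending and gripping now.

Call:
play_rows([
  [0,0,2,0],
  [0,0,2,0],
  [0,0,2,0],
  [0,0,2,0],
  [0,0,2,0],
  [0,0,1.5,0],
  [0,0,0.5,0],
  [0,0,0,0],
])

```text
time_s: 2.87
eef_pos: [0.594, -0.278, 0.1413]
eef_rot: [[0.992, 0.13, -0.002], [0.13, -0.992, 0.0], [-0.002, -0.001, -1.0]]
contact_force: [-1.5, 0.6, -0.5]
finger_gap: 0.0871
```

Call:
play_rows([
  [0,0,0,0],
  [0,0,0,0],
  [0,0,0,0],
  [0,0,0,0],
  [0,0,0,0],
  [0,0,0,0],
], claw=4.5, grip_force=35)

```text
time_s: 3.37
eef_pos: [0.5957, -0.277, 0.143]
eef_rot: [[0.991, 0.132, 0.001], [0.132, -0.991, -0.0], [0.001, 0.0, -1.0]]
contact_force: [-1.2, 0.5, 1.2]
finger_gap: 0.0575
```

```bash
python3 go.py .6406 -.0182 .241 7.5
```

```text
t 3.3667 pos [ 0.5957 -0.277   0.143 ] hd 7.56 turn rad 0.001 then tool d cm [  7.83 -25.07  -9.8 ] F [-1.2  0.5  1.2] gap 0.05745558457541391 tilt [ 0.001 -0.    -1.   ]
```

Call:
play_rows([
  [0,0,-1,0],
  [0,0,-2,0],
  [0,0,-2,0],
  [0,0,-2,0],
  [0,0,-1,0],
  [0.4,-1,0,0],
  [0.5,-1.6,0,0],
  [0.5,-1.6,0,0],
  [0.5,-1.6,0,0],
  [0.5,-1.6,0,0],
])

```text
time_s: 4.2
eef_pos: [0.6092, -0.1986, 0.221]
eef_rot: [[0.991, 0.132, -0.002], [0.132, -0.991, 0.001], [-0.002, -0.001, -1.0]]
contact_force: [0.7, 0.7, -2.8]
finger_gap: 0.058
```

Call:
play_rows([
  [0.5,-1.6,0,0],
  [0.5,-1.6,0,0],
  [0.5,-1.6,0,0],
  [0.5,-1.6,0,0],
  [0.5,-1.6,0,0],
  [0.5,-1.6,0,0],
  [0.5,-1.6,0,0],
  [0.5,-1.6,0,0],
  [0.5,-1.6,0,0],
  [0.4,-1.6,0,0],
])

```text
time_s: 5.03
eef_pos: [0.6366, -0.0336, 0.221]
eef_rot: [[0.991, 0.132, -0.002], [0.132, -0.991, 0.0], [-0.002, -0.001, -1.0]]
contact_force: [1.5, 0.5, -2.4]
finger_gap: 0.0573
```

Call:
play_rows([
  [0.2,-0.8,0,0],
  [0,-0.5,0,0],
  [0,0,0,0],
  [0,0,0,0],
])

```text
time_s: 5.37
eef_pos: [0.6371, -0.023, 0.2222]
eef_rot: [[0.991, 0.131, -0.001], [0.131, -0.991, -0.001], [-0.001, 0.001, -1.0]]
contact_force: [-0.7, 0.2, -1.4]
finger_gap: 0.0573
```

```bash
python3 go.py .6406 -.0182 .149 7.5
cat > v.py <<'E'
import sys;from ov import *
# v.py tag then side win, top win ; lane overlay
t=sys.argv[1];snap('side',t+'s');snap('top',t+'t')
lane=np.array([.599,-.0237]);th=np.radians(7.5)
A=draw(t+'s',[],lane,th,4,(215,90,130,125));B=draw(t+'t',[],lane,th,4,(290,70,80,140))
W=np.zeros((560,840,3),np.uint8);W[:500,:520]=A;W[:560,520:840]=B
cv2.imwrite('pics/'+t+'.png',cv2.resize(W,(798,532)))
E
python3 v.py p1
```

```text
t 5.3667 pos [ 0.6371 -0.023   0.2222] hd 7.52 turn rad 0.0 then tool d cm [ 0.41 -0.43  7.32] F [-0.7  0.2 -1.4] gap 0.057331525710853516 tilt [-0.001 -0.001 -1.   ]
```

View pics/p1.png

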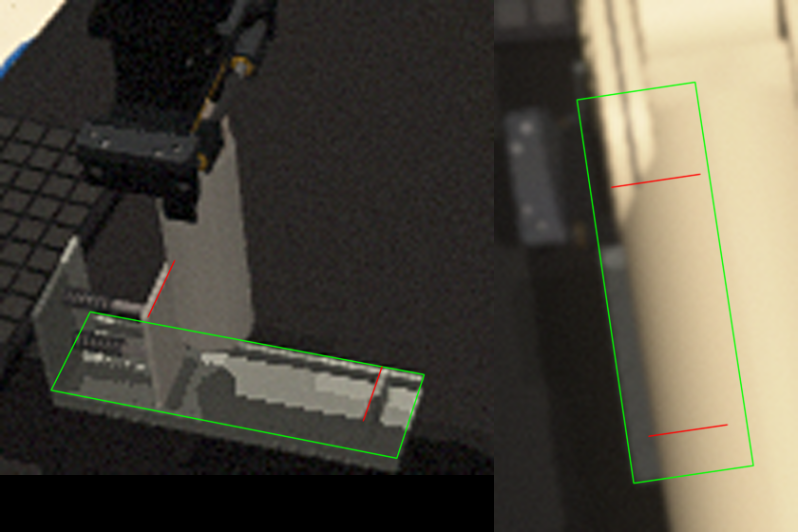

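Call:
play_rows([
  [0.2,-0.45,0,0],
  [0,0,1.5,0],
  [0,0,1.5,0],
  [0,0,1.5,0],
  [0,0,1.5,0],
  [0,0,0.6,0],
  [0,0,0.3,0],
  [0,0,0,0],
  [0,0,0,0],
  [0,0,0,0],
])

```text
time_s: 6.3
eef_pos: [0.6394, -0.0176, 0.1547]
eef_rot: [[0.991, 0.131, 0.002], [0.131, -0.991, -0.0], [0.002, 0.0, -1.0]]
contact_force: [-0.2, -0.3, -2.0]
finger_gap: 0.0573
```

```bash
python3 go.py .6406 -.0182 .149 7.5
```

```text
t 6.3 pos [ 0.6394 -0.0176  0.1547] hd 7.55 turn rad 0.001 then tool d cm [0.12 0.07 0.57] F [-0.2 -0.3 -2. ] gap 0.057329477079688045 tilt [ 0.002 -0.    -1.   ]
```

Call:
play_rows([
  [0,0,0.2,0],
  [0,0,0.2,0],
  [0,0,0.1,0],
  [0,0,0.1,0],
  [0,0,0,0],
  [0,0,0,0],
])

```text
time_s: 6.8
eef_pos: [0.6395, -0.0174, 0.1489]
eef_rot: [[0.991, 0.132, 0.002], [0.132, -0.991, 0.0], [0.002, 0.0, -1.0]]
contact_force: [-0.6, 0.5, 6.0]
finger_gap: 0.0575
```

Call:
play_rows([
  [0,0,0,0],
  [0,0,0,0],
  [0,0,0,0],
  [0,0,0,0],
  [0,0,0,0],
], claw=8.7)

```text
time_s: 7.22
eef_pos: [0.6387, -0.0178, 0.1474]
eef_rot: [[0.991, 0.131, -0.0], [0.131, -0.991, -0.0], [-0.0, 0.0, -1.0]]
contact_force: [-0.3, 0.3, 0.0]
finger_gap: 0.0822
```

Call:
play_rows([
  [0,0,-1,0],
  [0,0,-2,0],
  [0,0,-2,0],
  [0,0,-2,0],
  [0,0,-2,0],
  [0,0,-2,0],
  [0,0,0,0.12],
  [0,0,0,0.12],
  [0,0,0,0.12],
  [0,0,0,0.12],
])

```text
time_s: 8.05
eef_pos: [0.6388, -0.0176, 0.2585]
eef_rot: [[0.938, -0.347, 0.001], [-0.347, -0.938, -0.0], [0.001, -0.0, -1.0]]
contact_force: [-0.2, -0.6, 1.0]
finger_gap: 0.087
```

Call:
play_rows([
  [0,0,0,0.12],
  [0,0,0,0.054],
  [-2.3,-1.6,0,0],
  [-2.3,-1.6,0,0],
  [-2.3,-1.6,0,0],
  [-2.3,-1.6,0,0],
  [-2.3,-1.6,0,0],
  [-2.3,-1.6,0,0],
  [-2.3,-1.6,0,0],
  [-2.3,-1.6,0,0],
])

```text
time_s: 8.88
eef_pos: [0.5425, 0.1863, 0.2585]
eef_rot: [[0.867, -0.499, 0.001], [-0.499, -0.867, 0.0], [0.001, -0.001, -1.0]]
contact_force: [0.3, -0.5, 0.5]
finger_gap: 0.087
```

Call:
play_rows([
  [-2.3,-1.6,0,0],
  [-2.3,-1.6,0,0],
  [-2.3,-1.6,0,0],
  [-1.3,-0.9,0,0],
  [-0.8,-0.5,0,0],
  [0,0,0,0],
  [0,0,0,0],
])

```text
time_s: 9.47
eef_pos: [0.5121, 0.25, 0.2555]
eef_rot: [[0.869, -0.496, -0.003], [-0.496, -0.869, -0.005], [-0.0, 0.006, -1.0]]
contact_force: [0.4, 0.4, 0.0]
finger_gap: 0.0873
```

```bash
python3 go.py .493 .286 .086 -30; python3 -c "
from h import *
snap('side','s2');c=snap('top','t2')
a=cv2.imread('pics/s2.png')[100:350,180:380];b=cv2.imread('pics/t2.png')[100:225,290:370]
cv2.imwrite('pics/s2c.png',np.hstack([cv2.resize(a,(400,500)),cv2.resize(b,(320,500))]))"
```

```text
t 9.4667 pos [0.5121 0.25   0.2555] hd -29.71 turn rad 0.005 then tool d cm [-3.45 -2.16 16.95] F [0.4 0.4 0. ] gap 0.08727537169385485 tilt [-0.003 -0.005 -1.   ]
```

View pics/s2c.png

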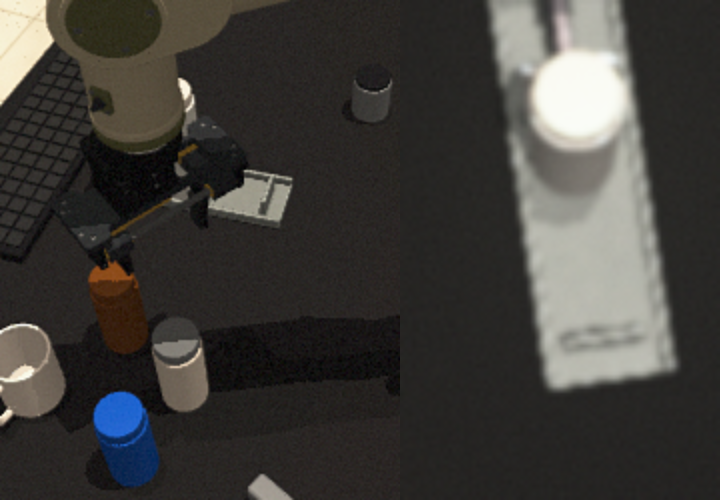

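The can stands in the lane. The arm fell short of the tub, so I check joints for a limit and measure the can's lane position.

Run:
```python
from h import *
print(np.round(status.get_obs()['joint_positions'],1))
# can cap centroid in t2
im=load('t2')['im'].astype(int);m=(im.min(2)>225).astype(np.uint8);m[:100]=0;m[225:]=0;m[:,:290]=0;m[:,370:]=0
n,l,s,c=cv2.connectedComponentsWithStats(m);i=1+s[1:,4].argmax();print(c[i],s[i])
p=back('t2',*c[i],.206)[:2];d=p-[.599,-.0237];a=np.radians(7.5);print(p,d@[np.cos(a),np.sin(a)],d@[-np.sin(a),np.cos(a)])
```

```text
[ -37.9   11.2    8.6   89.7   -1.5   79.5 -149.1]
[334.50429799 122.90544413] [324 113  22  21 349]
[ 0.63989429 -0.01750735] 0.0413527338703192 0.0008018960613196117
```

Joint 7 is at its limit. I turn back to heading 15°, which also clears the neighbours: about 20 mm to the blue tub.

Call:
play_rows([
  [0,0,0,-0.112],
  [0,0,0,-0.112],
  [0,0,0,-0.112],
  [0,0,0,-0.112],
  [0,0,0,-0.112],
  [0,0,0,-0.112],
  [0,0,0,-0.108],
  [0,0,0,0],
])

```text
time_s: 10.23
eef_pos: [0.5135, 0.247, 0.2551]
eef_rot: [[0.966, 0.258, -0.004], [0.258, -0.966, -0.005], [-0.005, 0.003, -1.0]]
contact_force: [0.8, -0.3, -0.0]
finger_gap: 0.0869
```

```bash
python3 go.py .493 .286 .086 15
```

```text
t 10.2333 pos [0.5135 0.247  0.2551] hd 14.94 turn rad -0.001 then tool d cm [-0.97 -4.3  16.91] F [ 0.8 -0.3 -0. ] gap 0.08692167061759543 tilt [-0.004 -0.005 -1.   ]
```

Call:
play_rows([
  [-0.5,-2.1,0,0],
  [-0.5,-2.2,0,0],
  [0,0,2,0],
  [0,0,2,0],
  [0,0,2,0],
  [0,0,1,0],
  [0,0,0,0],
  [0,0,0,0],
])

```text
time_s: 10.9
eef_pos: [0.4922, 0.2868, 0.1852]
eef_rot: [[0.968, 0.253, -0.004], [0.253, -0.968, -0.005], [-0.005, 0.004, -1.0]]
contact_force: [0.0, -0.6, 0.3]
finger_gap: 0.0869
```

```bash
python3 go.py .493 .286 .086 15;python3 - <<'E'
from h import *
snap('side','s3');im=load('s3')['im'];cv2.imwrite('pics/s3c.png',cv2.resize(im[150:350,150:330,::-1],(540,600)))
E
```

```text
t 10.9 pos [0.4922 0.2868 0.1852] hd 14.64 turn rad -0.006 then tool d cm [0.06 0.1  9.92] F [ 0.  -0.6  0.3] gap 0.08689327807420655 tilt [-0.004 -0.005 -1.   ]
```

View pics/s3c.png

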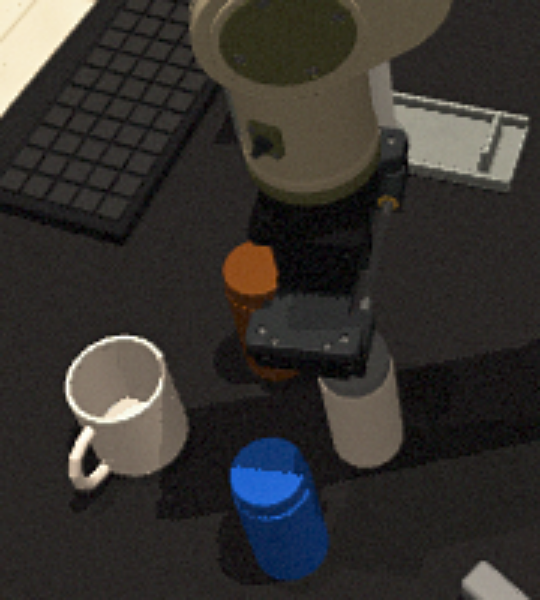

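Call:
play_rows([
  [0,0,2,0],
  [0,0,2,0],
  [0,0,2,0],
  [0,0,2,0],
  [0,0,1.3,0],
  [0,0,0.6,0],
  [0,0,0,0],
])

```text
time_s: 11.53
eef_pos: [0.4914, 0.2869, 0.0857]
eef_rot: [[0.967, 0.255, -0.004], [0.255, -0.967, -0.005], [-0.005, 0.004, -1.0]]
contact_force: [0.2, -0.7, 0.6]
finger_gap: 0.0867
```

Call:
play_rows([
  [0,0,0,0],
  [0,0,0,0],
  [0,0,0,0],
  [0,0,0,0],
  [0,0,0,0],
  [0,0,0,0],
], claw=4.5)

```text
time_s: 12.03
eef_pos: [0.4916, 0.2873, 0.0863]
eef_rot: [[0.967, 0.256, -0.003], [0.256, -0.967, -0.004], [-0.004, 0.003, -1.0]]
contact_force: [0.3, 0.4, 2.8]
finger_gap: 0.0594
```

```bash
python3 go.py .5633 -.0284 .166 7.5
```

```text
t 12.0333 pos [0.4916 0.2873 0.0863] hd 14.82 turn rad 0.128 then tool d cm [ 2.99 32.23 -7.97] F [0.3 0.4 2.8] gap 0.059361738232418595 tilt [-0.003 -0.004 -1.   ]
```

Call:
play_rows([
  [0,0,-1,0],
  [0,0,-2,0],
  [0,0,-2,0],
  [0,0,-2,0.064],
  [0,0,-1,0.064],
  [0.1,1,0,0],
  [0.15,1.6,0,0],
  [0.15,1.6,0,0],
  [0.15,1.6,0,0],
  [0.15,1.6,0,0],
])

```text
time_s: 12.87
eef_pos: [0.508, 0.2129, 0.1653]
eef_rot: [[0.991, 0.132, -0.005], [0.132, -0.991, -0.006], [-0.006, 0.005, -1.0]]
contact_force: [0.1, -0.3, -2.1]
finger_gap: 0.0594
```

Call:
play_rows([
  [0.15,1.6,0,0],
  [0.15,1.6,0,0],
  [0.15,1.6,0,0],
  [0.15,1.6,0,0],
  [0.15,1.6,0,0],
  [0.15,1.6,0,0],
  [0.15,1.6,0,0],
  [0.15,1.6,0,0],
  [0.15,1.6,0,0],
  [0.15,1.6,0,0],
])

```text
time_s: 13.7
eef_pos: [0.5434, 0.0563, 0.1659]
eef_rot: [[0.991, 0.132, -0.005], [0.132, -0.991, -0.005], [-0.006, 0.005, -1.0]]
contact_force: [0.2, -0.1, -2.0]
finger_gap: 0.0592
```

Call:
play_rows([
  [0.15,1.6,0,0],
  [0.15,1.6,0,0],
  [0.15,1.6,0,0],
  [0.1,1.6,0,0],
  [0.1,1.6,0,0],
  [0,0.7,0,0],
  [0,0,0,0],
  [0,0,0,0],
])

```text
time_s: 14.37
eef_pos: [0.5612, -0.0271, 0.1666]
eef_rot: [[0.991, 0.13, -0.005], [0.13, -0.991, -0.004], [-0.005, 0.004, -1.0]]
contact_force: [-0.1, 0.3, -2.6]
finger_gap: 0.0599
```

```bash
python3 go.py .5633 -.0284 .093 7.5
```

```text
t 14.3667 pos [ 0.5612 -0.0271  0.1666] hd 7.5 turn rad -0.0 then tool d cm [0.19 0.15 7.36] F [-0.1  0.3 -2.6] gap 0.05993135921325873 tilt [-0.005 -0.004 -1.   ]
```

Call:
play_rows([
  [0,0.1,1,0],
  [0,0,1.5,0],
  [0,0,1.5,0],
  [0,0,1.5,0],
  [0,0,0.8,0],
  [0,0,0.4,0],
  [0,0,0,0],
  [0,0,0,0],
])

```text
time_s: 15.03
eef_pos: [0.5618, -0.0282, 0.1004]
eef_rot: [[0.991, 0.131, -0.003], [0.131, -0.991, -0.005], [-0.004, 0.004, -1.0]]
contact_force: [-0.3, -0.1, -2.8]
finger_gap: 0.0593
```

Call:
play_rows([
  [0,0,0.2,0],
  [0,0,0.2,0],
  [0,0,0.1,0],
  [0,0,0.1,0],
  [0,0,0,0],
  [0,0,0,0],
])

```text
time_s: 15.53
eef_pos: [0.5616, -0.0285, 0.0941]
eef_rot: [[0.991, 0.13, -0.004], [0.13, -0.991, -0.005], [-0.004, 0.004, -1.0]]
contact_force: [0.4, -0.0, -2.4]
finger_gap: 0.0596
```

Call:
play_rows([
  [0,0,0.1,0],
  [0,0,0.1,0],
  [0,0,0,0],
  [0,0,0,0],
])

```text
time_s: 15.87
eef_pos: [0.5618, -0.0285, 0.0923]
eef_rot: [[0.991, 0.13, -0.003], [0.13, -0.991, -0.005], [-0.004, 0.004, -1.0]]
contact_force: [-0.6, 1.3, 0.9]
finger_gap: 0.0592
```

Call:
play_rows([
  [0,0,0,0],
  [0,0,0,0],
  [0,0,0,0],
  [0,0,0,0],
  [0,0,0,0],
  [0,0,0,0],
], claw=8.7)

```text
time_s: 16.37
eef_pos: [0.5616, -0.0286, 0.092]
eef_rot: [[0.991, 0.13, -0.004], [0.13, -0.991, -0.005], [-0.004, 0.004, -1.0]]
contact_force: [0.5, -0.7, 0.9]
finger_gap: 0.0851
```

Call:
play_rows([
  [0,0,-1,0],
  [0,0,-2,0],
  [0,0,-2,0],
  [0,0,-2,0],
  [0,0,-2,0],
  [0,0,0,0],
])

```text
time_s: 16.87
eef_pos: [0.564, -0.0282, 0.187]
eef_rot: [[0.992, 0.13, 0.003], [0.13, -0.992, -0.004], [0.002, 0.004, -1.0]]
contact_force: [0.4, 0.4, -0.6]
finger_gap: 0.0869
```

```bash
python3 go.py .433 -.275 .15 7.5
```

```text
t 16.8667 pos [ 0.564  -0.0282  0.187 ] hd 7.46 turn rad -0.001 then tool d cm [-16.21  22.75   3.7 ] F [ 0.4  0.4 -0.6] gap 0.08685029108760364 tilt [ 0.003 -0.004 -1.   ]
```

Run:
```python
from ov import *
snap('side','s4');snap('top','t4')
lane=np.array([.599,-.0237]);th=np.radians(7.5);jar=np.array([.433,-.275])
o=[(jar,.03,.066,.028,.075)]
br=lambda I:np.clip(I.astype(float)*2,0,255).astype(np.uint8)
W=np.zeros((600,800,3),np.uint8)
W[:300,:300]=br(draw('t4',o,lane,th,6,(410,185,50,50)));W[300:,:300]=br(draw('side0',o,lane,th,6,(340,120,50,50)))
W[:600,300:800]=draw('s4',o,lane,th,4,(215,80,125,150))
cv2.imwrite('pics/v4.png',W)
```

```text
(no output)
```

View pics/v4.png

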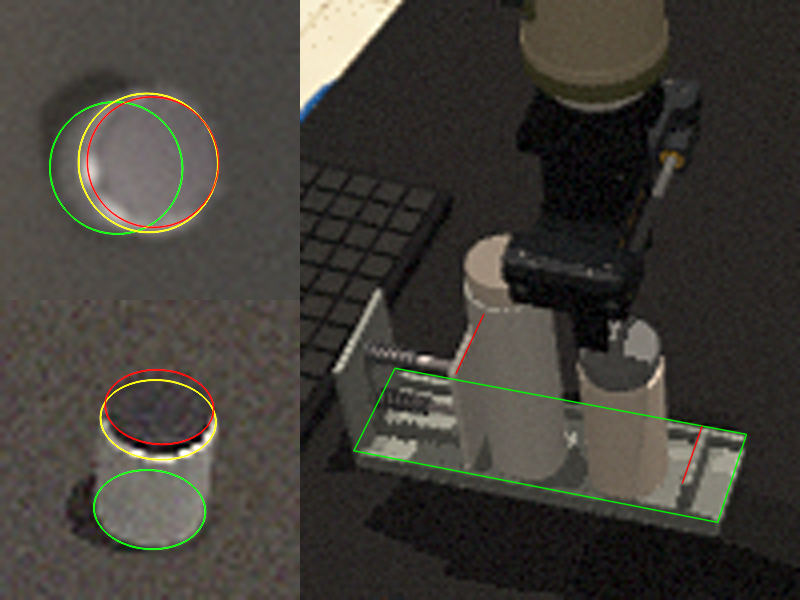

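The jar fits at (0.433,-0.275), and the can and tub both stand upright in the lane. I grip the jar about 6 mm toward its front side, so the gripper body will clear the tub's lid.

Call:
play_rows([
  [-1.2,1.6,0,0],
  [-1.2,1.6,0,0],
  [-1.2,1.6,0,0],
  [-1.2,1.6,0,0],
  [-1.2,1.6,0,0],
  [-1.2,1.6,0,0],
  [-1.2,1.6,0,0],
  [-1.2,1.6,0,0],
  [-1.2,1.6,0,0],
  [-1.2,1.6,0,0],
])

```text
time_s: 17.8
eef_pos: [0.4626, -0.203, 0.1824]
eef_rot: [[0.991, 0.13, -0.005], [0.13, -0.991, -0.004], [-0.006, 0.004, -1.0]]
contact_force: [0.3, -0.0, -0.8]
finger_gap: 0.0872
```

Call:
play_rows([
  [-1.2,1.6,1,0],
  [-1.2,1.6,1,0],
  [-1.2,1.6,1,0],
  [-1.2,1.6,1,0],
  [0,0,1,0],
  [0,0,0,0],
  [0,0,0,0],
])

```text
time_s: 18.38
eef_pos: [0.424, -0.2715, 0.133]
eef_rot: [[0.991, 0.13, -0.005], [0.13, -0.991, -0.004], [-0.006, 0.003, -1.0]]
contact_force: [-0.5, -0.1, 0.2]
finger_gap: 0.0871
```

```bash
python3 go.py .4271 -.2758 .043 7.5
```

```text
t 18.3833 pos [ 0.424  -0.2715  0.133 ] hd 7.5 turn rad -0.0 then tool d cm [0.25 0.47 9.  ] F [-0.5 -0.1  0.2] gap 0.08712283088975911 tilt [-0.005 -0.004 -1.   ]
```

Call:
play_rows([
  [0.25,0.45,0,0],
  [0,0,2,0],
  [0,0,2,0],
  [0,0,2,0],
  [0,0,1.7,0],
  [0,0,0.9,0],
  [0,0,0.4,0],
  [0,0,0,0],
])

```text
time_s: 19.05
eef_pos: [0.4273, -0.2766, 0.0435]
eef_rot: [[0.991, 0.131, -0.004], [0.131, -0.991, -0.005], [-0.005, 0.004, -1.0]]
contact_force: [0.5, 0.6, -0.3]
finger_gap: 0.0867
```

Call:
play_rows([
  [0,0,0,0],
  [0,0,0,0],
  [0,0,0,0],
  [0,0,0,0],
  [0,0,0,0],
  [0,0,0,0],
], claw=4.5, grip_force=50)

```text
time_s: 19.55
eef_pos: [0.4272, -0.2769, 0.0441]
eef_rot: [[0.991, 0.13, -0.003], [0.13, -0.991, -0.005], [-0.004, 0.004, -1.0]]
contact_force: [-1.4, 1.2, 3.8]
finger_gap: 0.0594
```

```bash
python3 go.py .483 -.045 .095 7.5
```

```text
t 19.55 pos [ 0.4272 -0.2769  0.0441] hd 7.47 turn rad -0.0 then tool d cm [  8.55 -22.27  -5.09] F [-1.4  1.2  3.8] gap 0.059423371623894695 tilt [-0.003 -0.005 -1.   ]
```

Call:
play_rows([
  [0,0,-1,0],
  [0,0,-2,0],
  [0,0,-2,0],
  [0,0,-1,0],
  [0.3,-0.9,0,0],
  [0.55,-1.6,0,0],
  [0.55,-1.6,0,0],
  [0.55,-1.6,0,0],
  [0.55,-1.6,0,0],
  [0.55,-1.6,0,0],
])

```text
time_s: 20.38
eef_pos: [0.4454, -0.1825, 0.1022]
eef_rot: [[0.991, 0.131, -0.005], [0.131, -0.991, -0.004], [-0.006, 0.003, -1.0]]
contact_force: [-0.2, 0.7, -2.7]
finger_gap: 0.0589
```

Call:
play_rows([
  [0.55,-1.6,0,0],
  [0.55,-1.6,0,0],
  [0.55,-1.6,0,0],
  [0.55,-1.6,0,0],
  [0.55,-1.6,0,0],
  [0.55,-1.6,0,0],
  [0.55,-1.6,0,0],
  [0.5,-1.6,0,0],
  [0,-1,0,0],
  [0,0,0,0],
])

```text
time_s: 21.22
eef_pos: [0.4703, -0.0393, 0.1016]
eef_rot: [[0.991, 0.134, -0.005], [0.134, -0.991, -0.004], [-0.006, 0.003, -1.0]]
contact_force: [0.0, -0.5, -1.7]
finger_gap: 0.0593
```

```bash
cat >> go.py <<'E'
d=p[:2]-[.599,-.0237];a=np.radians(7.5);print('tcp in lane mm',np.round(1e3*d@[np.cos(a),np.sin(a)],1),np.round(1e3*d@[-np.sin(a),np.cos(a)],1))
E
python3 go.py .475 -.04 .087 7.5
```

```text
t 21.2167 pos [ 0.4703 -0.0393  0.1016] hd 7.68 turn rad 0.003 then tool d cm [0.46 0.13 1.46] F [ 0.  -0.5 -1.7] gap 0.05934224057556382 tilt [-0.005 -0.004 -1.   ]
tcp in lane mm -129.6 1.4
```

Call:
play_rows([
  [0,0.1,0.8,0],
  [0,0,0.65,0],
  [0.5,0,0,0],
  [0.5,0,0,0],
  [0.5,0,0,0],
  [0.3,0,0,0],
  [0.3,0,0,0],
  [0.3,0,0,0],
  [0.3,0,0,0],
  [0.3,0,0,0],
])

```text
time_s: 22.05
eef_pos: [0.5011, -0.039, 0.0878]
eef_rot: [[0.991, 0.13, -0.004], [0.13, -0.991, -0.005], [-0.004, 0.004, -1.0]]
contact_force: [-1.7, -0.2, -1.9]
finger_gap: 0.0592
```

```bash
python3 go.py .475 -.04 .087 7.5
```

```text
t 22.05 pos [ 0.5011 -0.039   0.0878] hd 7.48 turn rad -0.0 then tool d cm [-2.6  -0.24  0.08] F [-1.7 -0.2 -1.9] gap 0.05919660549234278 tilt [-0.004 -0.005 -1.   ]
tcp in lane mm -99.1 -2.4
```

Call:
play_rows([
  [0.25,-0.1,0,0],
  [0.25,-0.1,0,0],
  [0.25,0,0,0],
  [0.25,0,0,0],
  [0.25,0,0,0],
  [0.25,0,0,0],
  [0.25,0,0,0],
  [0.25,0,0,0],
  [0.25,0,0,0],
  [0.25,0,0,0],
])

```text
time_s: 22.88
eef_pos: [0.5248, -0.034, 0.0874]
eef_rot: [[0.991, 0.13, -0.006], [0.13, -0.992, -0.005], [-0.006, 0.004, -1.0]]
contact_force: [-7.2, -0.6, -0.6]
finger_gap: 0.059
```

```bash
python3 go.py .475 -.04 .087 7.5
```

```text
t 22.8833 pos [ 0.5248 -0.034   0.0874] hd 7.47 turn rad -0.001 then tool d cm [-5.01 -0.05  0.04] F [-7.2 -0.6 -0.6] gap 0.05897144726664688 tilt [-0.006 -0.005 -1.   ]
tcp in lane mm -74.9 -0.5
```

Call:
play_rows([
  [0.25,0,0,0],
  [0.25,0,0,0],
  [0.25,0,0,0],
  [0.25,0,0,0],
  [0.25,0,0,0],
  [0.25,0,0,0],
  [0.25,0,0,0],
  [0.25,0,0,0],
  [0,0,0,0],
])

```text
time_s: 23.63
eef_pos: [0.5437, -0.0317, 0.0868]
eef_rot: [[0.992, 0.13, -0.008], [0.13, -0.992, -0.005], [-0.008, 0.004, -1.0]]
contact_force: [-7.5, -0.9, -0.2]
finger_gap: 0.0594
```

```bash
python3 go.py .475 -.04 .087 7.5
python3 - <<'E'
from ov import *
snap('side','s5');snap('top','t5')
lane=np.array([.599,-.0237]);th=np.radians(7.5);u=np.array([np.cos(th),np.sin(th)])
W=np.zeros((600,800,3),np.uint8)
W[:,:]=draw('s5',[],lane,th,5,(210,90,160,120))
cv2.imwrite('pics/v5.png',W)
E
```

```text
t 23.6333 pos [ 0.5437 -0.0317  0.0868] hd 7.45 turn rad -0.001 then tool d cm [-6.92 -0.07 -0.02] F [-7.5 -0.9 -0.2] gap 0.059357419174391045 tilt [-0.008 -0.005 -1.   ]
tcp in lane mm -55.8 -0.7
```

View pics/v5.png

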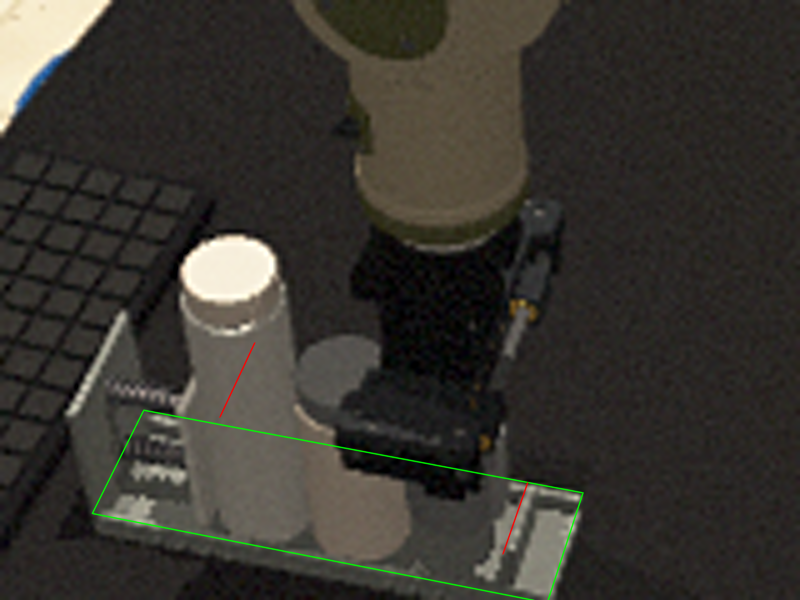

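The can, tub and raised jar are in line and upright, and the plate is pushed back (crop x≈190 vs 237 free). I measure the can cap to confirm the compression.

```bash
cat > cap.py <<'E'
import sys;from h import *
for f in sys.argv[1:]:
    im=load(f)['im'].astype(int);m=(im.min(2)>(215 if f[0]=='t' else 190)).astype(np.uint8);w=(290,90,370,225) if f[0]=='t' else (225,110,300,180)
    k=np.zeros_like(m);k[w[1]:w[3],w[0]:w[2]]=1;m*=k
    n,l,s,c=cv2.connectedComponentsWithStats(m);i=1+s[1:,4].argmax()
    p=back(f,*c[i],.206)[:2];d=p-[.599,-.0237];a=np.radians(7.5);print(f,c[i],s[i],'lane mm',1e3*d@[np.cos(a),np.sin(a)],1e3*d@[-np.sin(a),np.cos(a)])
E
python3 cap.py t5 s5 t2
```

```text
t5 [332.30769231 110.68589744] [322 102  22  18 312] lane mm 70.78328529239421 1.6379077530642003
s5 [255.42222222 143.52222222] [247 138  18  12 180] lane mm 67.60012375616547 6.733106030657103
t2 [334.64343164 122.8847185 ] [324 113  22  21 373] lane mm 41.35280892965298 0.47260936914027624
```

Compression agrees: can at about 69 mm puts the jar at about -50. I press 2 mm more and lower, watching the force where the body passes the tub's lid.

Call:
play_rows([
  [0.2,0,0,0],
  [0,0,0.4,0],
  [0,0,0.4,0],
  [0,0,0.4,0],
  [0,0,0,0],
])

```text
time_s: 24.15
eef_pos: [0.5455, -0.0314, 0.0743]
eef_rot: [[0.992, 0.13, -0.008], [0.13, -0.992, -0.005], [-0.008, 0.004, -1.0]]
contact_force: [-6.7, -1.7, -2.4]
finger_gap: 0.0591
```

Call:
play_rows([
  [0,0,0.2,0],
  [0,0,0.2,0],
  [0,0,0.2,0],
  [0,0,0,0],
])

```text
time_s: 24.48
eef_pos: [0.5455, -0.0316, 0.0686]
eef_rot: [[0.992, 0.13, -0.008], [0.13, -0.992, -0.005], [-0.008, 0.004, -1.0]]
contact_force: [-7.0, -0.8, -2.0]
finger_gap: 0.0591
```

```bash
python3 go.py .475 -.04 .050 7.5
```

```text
t 24.4833 pos [ 0.5455 -0.0316  0.0686] hd 7.45 turn rad -0.001 then tool d cm [-7.1  -0.08  1.86] F [-7.  -0.8 -2. ] gap 0.05909789074382223 tilt [-0.008 -0.005 -1.   ]
tcp in lane mm -54.1 -0.8
```

Call:
play_rows([
  [0,0,0.2,0],
  [0,0,0.2,0],
  [0,0,0.2,0],
  [0,0,0,0],
])

```text
time_s: 24.82
eef_pos: [0.5455, -0.0316, 0.0626]
eef_rot: [[0.992, 0.13, -0.008], [0.13, -0.992, -0.005], [-0.008, 0.004, -1.0]]
contact_force: [-6.4, -1.3, -1.1]
finger_gap: 0.0592
```

Call:
play_rows([
  [0,0,0.2,0],
  [0,0,0.2,0],
  [0,0,0.2,0],
  [0,0,0.2,0],
  [0,0,0,0],
])

```text
time_s: 25.23
eef_pos: [0.5454, -0.0316, 0.0546]
eef_rot: [[0.992, 0.13, -0.008], [0.13, -0.992, -0.005], [-0.008, 0.004, -1.0]]
contact_force: [-7.0, -1.4, -2.8]
finger_gap: 0.0594
```

Call:
play_rows([
  [0,0,0.2,0],
  [0,0,0.2,0],
  [0,0,0.1,0],
  [0,0,0,0],
  [0,0,0,0],
])

```text
time_s: 25.65
eef_pos: [0.5455, -0.0317, 0.0502]
eef_rot: [[0.992, 0.13, -0.007], [0.13, -0.992, -0.005], [-0.008, 0.004, -1.0]]
contact_force: [-8.6, -0.7, 3.9]
finger_gap: 0.0588
```

Floor contact felt (+3.9 N). I ease the gripped row forward onto the lip, then open, back off slightly and rise.

Call:
play_rows([
  [-0.2,0,0,0],
  [-0.2,0,0,0],
  [-0.1,0,0,0],
  [-0.1,0,0,0],
  [0,0,0,0],
  [0,0,0,0],
])

```text
time_s: 26.15
eef_pos: [0.54, -0.0322, 0.0502]
eef_rot: [[0.992, 0.13, -0.006], [0.13, -0.992, -0.005], [-0.007, 0.004, -1.0]]
contact_force: [-6.1, -0.7, 0.7]
finger_gap: 0.0594
```

```bash
python3 go.py .475 -.04 .050 7.5
```

```text
t 26.15 pos [ 0.54   -0.0322  0.0502] hd 7.46 turn rad -0.001 then tool d cm [-6.54 -0.07  0.02] F [-6.1 -0.7  0.7] gap 0.05941523811609116 tilt [-0.006 -0.005 -1.   ]
tcp in lane mm -59.6 -0.7
```

Call:
play_rows([
  [-0.1,0,0,0],
  [-0.1,0,0,0],
  [0,0,0,0],
  [0,0,0,0],
])

```text
time_s: 26.48
eef_pos: [0.5391, -0.0322, 0.0503]
eef_rot: [[0.991, 0.13, -0.004], [0.13, -0.991, -0.005], [-0.005, 0.004, -1.0]]
contact_force: [-0.8, -1.6, -6.3]
finger_gap: 0.0589
```

Call:
play_rows([
  [0,0,0,0],
  [0,0,0,0],
  [0,0,0,0],
  [0,0,0,0],
  [0,0,0,0],
  [0,0,0,0],
], claw=8.7)

```text
time_s: 26.98
eef_pos: [0.5394, -0.0321, 0.0509]
eef_rot: [[0.991, 0.13, -0.003], [0.13, -0.991, -0.005], [-0.004, 0.004, -1.0]]
contact_force: [-0.2, 0.2, -0.0]
finger_gap: 0.0853
```

Call:
play_rows([
  [-0.2,0,0,0],
  [-0.2,0,0,0],
  [-0.2,0,0,0],
  [0,0,-1,0],
  [0,0,-2,0],
  [0,0,-2,0],
  [-2,0,-2,0],
  [-3,0,-2,0],
  [-3,0,-2,0],
  [0,0,0,0],
])

```text
time_s: 27.82
eef_pos: [0.4524, -0.0441, 0.1654]
eef_rot: [[0.992, 0.128, 0.001], [0.128, -0.992, -0.003], [0.001, 0.003, -1.0]]
contact_force: [1.7, -0.9, 0.1]
finger_gap: 0.0869
```

```bash
python3 go.py .475 -.04 .050 7.5
python3 - <<'E'
from ov import *
snap('side','s6');snap('top','t6')
lane=np.array([.599,-.0237]);th=np.radians(7.5)
u=np.array([np.cos(th),np.sin(th)])
o=[(lane+u*x,r,h1+.006,r2,h2+.006) for x,r,h1,r2,h2 in((.064,.029,.18,.026,.2),(.005,.03,.115,.028,.135),(-.055,.03,.066,.028,.075))]
W=np.zeros((600,800,3),np.uint8)
W[:520,:520]=draw('s6',[],lane,th,4,(215,90,130,130))
W[:520,520:800]=draw('t6',[],lane,th,4,(300,75,70,130))
cv2.imwrite('pics/v6.png',W)
E
python3 cap.py t6 s6
```

```text
t 27.8167 pos [ 0.4524 -0.0441  0.1654] hd 7.36 turn rad -0.002 then tool d cm [ 2.29 -0.11 11.54] F [ 1.7 -0.9  0.1] gap 0.0869291964044259 tilt [ 0.001 -0.003 -1.   ]
tcp in lane mm -148.0 -1.1
t6 [332.22443182 113.57386364] [322 104  22  21 352] lane mm 64.03008263971802 2.8362897637523883
s6 [256.94054054 143.97837838] [248 138  19  13 185] lane mm 63.071301371799 7.4169963999883075
```

View pics/v6.png

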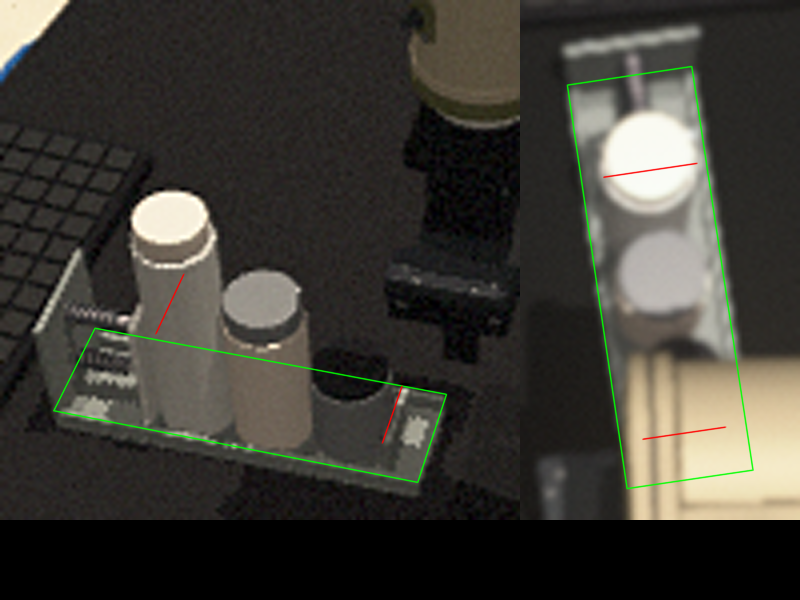

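Run:
```python
from h import *
a=np.radians(7.5);u=np.array([np.cos(a),np.sin(a)])
for n,x,z in(('can',.064,.206),('tub',.005,.141),('jar',-.055,.081),('jar+6',-.055,.087),('jar rim base',-.055,.006)):
    q=proj('s6',[*(np.array([.599,-.0237])+u*x),z]);print(n,q,(q-[215,90]+.5)*4-.5)
```

```text
can [257.53060374 142.04213308] [171.62241496 209.66853233]
tub [280.3958437  162.70262742] [263.08337479 292.31050969]
jar [302.0943334 180.9701322] [349.8773336 365.3805288]
jar+6 [302.01138585 179.56916702] [349.54554339 359.77666809]
jar rim base [303.08298817 197.66828506] [353.83195268 432.17314023]
```

The centres match the loaded positions, with one shared calibration offset and no sign of the jar sitting high. Handing in.

```bash
python3 -c "
from rig import *
close_job();print(status.get_obs()['time_s'])"
```

```text
the job is handed in; nothing more can be done
the job is handed in; nothing more can be done
```

All three supplies are loaded and the job is handed in, about 28 s into the 69 s allowed. I placed the can first, then the tub. I then used the gripped jar to press the row about 20 mm back against the spring. I lowered it to the floor behind the lip, eased it forward until the lip took the load, and let go.

**Last checks:**
- **Row position:** the last pictures show all three upright. The can is at 63–64 mm along the lane, which fits a plate held about 16 mm back.
- **Jar height:** its lid is where a fully seated jar should appear.
- **Robot clear:** the gripper is empty and well away, and the force reading is near zero. I saw no sign of the mug, stapler or calculator being touched, but did not measure them again at the end.

**Disagreement:** for the can's sideways offset, the two cameras read 3 mm and 7 mm; both are within the 12 mm limit. Image positions in the side view also sit about 1–2 pixels lower than predicted for all three items.

**Mishap:** on the way to the tub the arm ran into the last joint's limit and stopped short. I turned the gripper back to another angle and carried on.

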